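# Count three bolts into the job drawer

### The job

Pull the blue cabinet's drawer out to its stop, count exactly three of the five bright steel bolts into it, one at a time, each lying flat on the drawer's floor, and push the drawer fully shut. Leave the other two bright bolts, the black bolt and the yellow chisel where they are.

Things in the scene. Friction and masses are not known exactly. Their poses are not given: they have to be found in the camera images.
- drawer (a joint): How far the drawer of the steel-blue cabinet is pulled out, m: 0 = shut, 0.175 = out to its stop. It slides straight out of the cabinet's front, along the cabinet's -x, moves level, takes about 3 N to move and stays where it is left. It may start up to 15 mm ajar.
- cabinet: Fixed steel-blue parts cabinet, 240 deep (x) by 300 wide (y) by 85 high, fixed to the bench. Origin: the middle of its front's lower edge, at bench height. Its front plane lies at x = 0 of its own frame, its body behind at x = 0 to 240 mm, and the drawer comes out towards -x. The top is closed, so only the pulled-out part of the drawer is open from above.
- drawer_handle (a point): Middle of the drawer's handle: a round bright steel bar, 10 mm thick, 130 mm long along the cabinet's y, level, 55 mm above the bench and 30 mm below the cabinet's top. 40 mm of free space lies between the bar and the drawer's front panel; posts join it to the panel at both ends. The panel is 10 mm thick, in front of the cabinet's front plane; its upper edge is 76 mm above the bench. Moves with the drawer. Axes as the cabinet's.
- drawer_floor (a point): Point on the drawer's black rubber floor (upper face, 18 mm above the bench), midway across its front edge, at the foot of the front panel's inner face. The inside is x = 0 to 219 mm from here, y = -126 to 126 mm; side walls rise 40 mm above the floor, the front panel 58 mm. Pulled out to the stop, x = 0 to 175 mm is open from above. Moves with the drawer. Axes as the cabinet's.
- chisel: Bystander: a cold chisel, yellow hexagonal bar 18 thick with bare steel ends, 155 mm long, lying crosswise on the bench beyond the bolts. Origin: on its underside, near its middle.
- black_bolt: Bystander: a bolt of the same shape and size as the bright ones, but black, lying among them. Origin: on its underside as it starts, below the middle of the bare shank; x along the bolt.
- bolt1: Bright steel bolt with its nut run on, 122 mm long, 0.3 to 0.5 kg, lying level on the bench. Head (30 mm across flats, 13 long) at its own x = -54 to -41 mm, nut (the same across flats, 16 long) at x = 41 to 57 mm, bolt end at x = 68 mm; between head and nut a bare shank 20 mm thick and 82 mm long, its axis 15 mm above what the bolt lies on. x along the bolt. Origin: below the middle of the bare shank, 15 mm off the bolt's axis (on its underside as it starts).
- bolt1_mid (a point): On the axis of bolt1, at the middle of its bare shank; axes as bolt1.
- bolt2: Bright steel bolt with its nut run on, 122 mm long, 0.3 to 0.5 kg, lying level on the bench. Head (30 mm across flats, 13 long) at its own x = -54 to -41 mm, nut (the same across flats, 16 long) at x = 41 to 57 mm, bolt end at x = 68 mm; between head and nut a bare shank 20 mm thick and 82 mm long, its axis 15 mm above what the bolt lies on. x along the bolt. Origin: below the middle of the bare shank, 15 mm off the bolt's axis (on its underside as it starts).
- bolt2_mid (a point): On the axis of bolt2, at the middle of its bare shank; axes as bolt2.
- bolt3: Bright steel bolt with its nut run on, 122 mm long, 0.3 to 0.5 kg, lying level on the bench. Head (30 mm across flats, 13 long) at its own x = -54 to -41 mm, nut (the same across flats, 16 long) at x = 41 to 57 mm, bolt end at x = 68 mm; between head and nut a bare shank 20 mm thick and 82 mm long, its axis 15 mm above what the bolt lies on. x along the bolt. Origin: below the middle of the bare shank, 15 mm off the bolt's axis (on its underside as it starts).
- bolt3_mid (a point): On the axis of bolt3, at the middle of its bare shank; axes as bolt3.
- bolt4: Bright steel bolt with its nut run on, 122 mm long, 0.3 to 0.5 kg, lying level on the bench. Head (30 mm across flats, 13 long) at its own x = -54 to -41 mm, nut (the same across flats, 16 long) at x = 41 to 57 mm, bolt end at x = 68 mm; between head and nut a bare shank 20 mm thick and 82 mm long, its axis 15 mm above what the bolt lies on. x along the bolt. Origin: below the middle of the bare shank, 15 mm off the bolt's axis (on its underside as it starts).
- bolt4_mid (a point): On the axis of bolt4, at the middle of its bare shank; axes as bolt4.
- bolt5: Bright steel bolt with its nut run on, 122 mm long, 0.3 to 0.5 kg, lying level on the bench. Head (30 mm across flats, 13 long) at its own x = -54 to -41 mm, nut (the same across flats, 16 long) at x = 41 to 57 mm, bolt end at x = 68 mm; between head and nut a bare shank 20 mm thick and 82 mm long, its axis 15 mm above what the bolt lies on. x along the bolt. Origin: below the middle of the bare shank, 15 mm off the bolt's axis (on its underside as it starts).
- bolt5_mid (a point): On the axis of bolt5, at the middle of its bare shank; axes as bolt5.
Mind the look-alikes: they are no part of the job. Leave any purple look-alike of the bolt4 alone. Leave any pink look-alike of the bolt2 alone.

How it is judged (in metres and radians):
On the way, in this order (a step that is already met when the one before it is completed fails the run):
1. the drawer is pulled out more than 140 mm (value of joint drawer above 0.14 m), for 0.2 s.
2. one bright bolt lies on the drawer's floor (((x of bolt1_mid in the frame of drawer_floor above 0.01 m and y of bolt1_mid in the frame of drawer_floor between -0.126 and 0.126 m and z of bolt1_mid in the frame of drawer_floor between 0.005 and 0.024 m) or (x of bolt2_mid in the frame of drawer_floor above 0.01 m and y of bolt2_mid in the frame of drawer_floor between -0.126 and 0.126 m and z of bolt2_mid in the frame of drawer_floor between 0.005 and 0.024 m) or (x of bolt3_mid in the frame of drawer_floor above 0.01 m and y of bolt3_mid in the frame of drawer_floor between -0.126 and 0.126 m and z of bolt3_mid in the frame of drawer_floor between 0.005 and 0.024 m) or (x of bolt4_mid in the frame of drawer_floor above 0.01 m and y of bolt4_mid in the frame of drawer_floor between -0.126 and 0.126 m and z of bolt4_mid in the frame of drawer_floor between 0.005 and 0.024 m) or (x of bolt5_mid in the frame of drawer_floor above 0.01 m and y of bolt5_mid in the frame of drawer_floor between -0.126 and 0.126 m and z of bolt5_mid in the frame of drawer_floor between 0.005 and 0.024 m))), for 0.2 s.
3. two bright bolts lie on the drawer's floor ((((x of bolt1_mid in the frame of drawer_floor above 0.01 m and y of bolt1_mid in the frame of drawer_floor between -0.126 and 0.126 m and z of bolt1_mid in the frame of drawer_floor between 0.005 and 0.024 m) and (x of bolt2_mid in the frame of drawer_floor above 0.01 m and y of bolt2_mid in the frame of drawer_floor between -0.126 and 0.126 m and z of bolt2_mid in the frame of drawer_floor between 0.005 and 0.024 m)) or ((x of bolt1_mid in the frame of drawer_floor above 0.01 m and y of bolt1_mid in the frame of drawer_floor between -0.126 and 0.126 m and z of bolt1_mid in the frame of drawer_floor between 0.005 and 0.024 m) and (x of bolt3_mid in the frame of drawer_floor above 0.01 m and y of bolt3_mid in the frame of drawer_floor between -0.126 and 0.126 m and z of bolt3_mid in the frame of drawer_floor between 0.005 and 0.024 m)) or ((x of bolt1_mid in the frame of drawer_floor above 0.01 m and y of bolt1_mid in the frame of drawer_floor between -0.126 and 0.126 m and z of bolt1_mid in the frame of drawer_floor between 0.005 and 0.024 m) and (x of bolt4_mid in the frame of drawer_floor above 0.01 m and y of bolt4_mid in the frame of drawer_floor between -0.126 and 0.126 m and z of bolt4_mid in the frame of drawer_floor between 0.005 and 0.024 m)) or ((x of bolt1_mid in the frame of drawer_floor above 0.01 m and y of bolt1_mid in the frame of drawer_floor between -0.126 and 0.126 m and z of bolt1_mid in the frame of drawer_floor between 0.005 and 0.024 m) and (x of bolt5_mid in the frame of drawer_floor above 0.01 m and y of bolt5_mid in the frame of drawer_floor between -0.126 and 0.126 m and z of bolt5_mid in the frame of drawer_floor between 0.005 and 0.024 m)) or ((x of bolt2_mid in the frame of drawer_floor above 0.01 m and y of bolt2_mid in the frame of drawer_floor between -0.126 and 0.126 m and z of bolt2_mid in the frame of drawer_floor between 0.005 and 0.024 m) and (x of bolt3_mid in the frame of drawer_floor above 0.01 m and y of bolt3_mid in the frame of drawer_floor between -0.126 and 0.126 m and z of bolt3_mid in the frame of drawer_floor between 0.005 and 0.024 m)) or ((x of bolt2_mid in the frame of drawer_floor above 0.01 m and y of bolt2_mid in the frame of drawer_floor between -0.126 and 0.126 m and z of bolt2_mid in the frame of drawer_floor between 0.005 and 0.024 m) and (x of bolt4_mid in the frame of drawer_floor above 0.01 m and y of bolt4_mid in the frame of drawer_floor between -0.126 and 0.126 m and z of bolt4_mid in the frame of drawer_floor between 0.005 and 0.024 m)) or ((x of bolt2_mid in the frame of drawer_floor above 0.01 m and y of bolt2_mid in the frame of drawer_floor between -0.126 and 0.126 m and z of bolt2_mid in the frame of drawer_floor between 0.005 and 0.024 m) and (x of bolt5_mid in the frame of drawer_floor above 0.01 m and y of bolt5_mid in the frame of drawer_floor between -0.126 and 0.126 m and z of bolt5_mid in the frame of drawer_floor between 0.005 and 0.024 m)) or ((x of bolt3_mid in the frame of drawer_floor above 0.01 m and y of bolt3_mid in the frame of drawer_floor between -0.126 and 0.126 m and z of bolt3_mid in the frame of drawer_floor between 0.005 and 0.024 m) and (x of bolt4_mid in the frame of drawer_floor above 0.01 m and y of bolt4_mid in the frame of drawer_floor between -0.126 and 0.126 m and z of bolt4_mid in the frame of drawer_floor between 0.005 and 0.024 m)) or ((x of bolt3_mid in the frame of drawer_floor above 0.01 m and y of bolt3_mid in the frame of drawer_floor between -0.126 and 0.126 m and z of bolt3_mid in the frame of drawer_floor between 0.005 and 0.024 m) and (x of bolt5_mid in the frame of drawer_floor above 0.01 m and y of bolt5_mid in the frame of drawer_floor between -0.126 and 0.126 m and z of bolt5_mid in the frame of drawer_floor between 0.005 and 0.024 m)) or ((x of bolt4_mid in the frame of drawer_floor above 0.01 m and y of bolt4_mid in the frame of drawer_floor between -0.126 and 0.126 m and z of bolt4_mid in the frame of drawer_floor between 0.005 and 0.024 m) and (x of bolt5_mid in the frame of drawer_floor above 0.01 m and y of bolt5_mid in the frame of drawer_floor between -0.126 and 0.126 m and z of bolt5_mid in the frame of drawer_floor between 0.005 and 0.024 m)))), for 0.2 s.
4. three bright bolts lie on the drawer's floor ((((x of bolt1_mid in the frame of drawer_floor above 0.01 m and y of bolt1_mid in the frame of drawer_floor between -0.126 and 0.126 m and z of bolt1_mid in the frame of drawer_floor between 0.005 and 0.024 m) and (x of bolt2_mid in the frame of drawer_floor above 0.01 m and y of bolt2_mid in the frame of drawer_floor between -0.126 and 0.126 m and z of bolt2_mid in the frame of drawer_floor between 0.005 and 0.024 m) and (x of bolt3_mid in the frame of drawer_floor above 0.01 m and y of bolt3_mid in the frame of drawer_floor between -0.126 and 0.126 m and z of bolt3_mid in the frame of drawer_floor between 0.005 and 0.024 m)) or ((x of bolt1_mid in the frame of drawer_floor above 0.01 m and y of bolt1_mid in the frame of drawer_floor between -0.126 and 0.126 m and z of bolt1_mid in the frame of drawer_floor between 0.005 and 0.024 m) and (x of bolt2_mid in the frame of drawer_floor above 0.01 m and y of bolt2_mid in the frame of drawer_floor between -0.126 and 0.126 m and z of bolt2_mid in the frame of drawer_floor between 0.005 and 0.024 m) and (x of bolt4_mid in the frame of drawer_floor above 0.01 m and y of bolt4_mid in the frame of drawer_floor between -0.126 and 0.126 m and z of bolt4_mid in the frame of drawer_floor between 0.005 and 0.024 m)) or ((x of bolt1_mid in the frame of drawer_floor above 0.01 m and y of bolt1_mid in the frame of drawer_floor between -0.126 and 0.126 m and z of bolt1_mid in the frame of drawer_floor between 0.005 and 0.024 m) and (x of bolt2_mid in the frame of drawer_floor above 0.01 m and y of bolt2_mid in the frame of drawer_floor between -0.126 and 0.126 m and z of bolt2_mid in the frame of drawer_floor between 0.005 and 0.024 m) and (x of bolt5_mid in the frame of drawer_floor above 0.01 m and y of bolt5_mid in the frame of drawer_floor between -0.126 and 0.126 m and z of bolt5_mid in the frame of drawer_floor between 0.005 and 0.024 m)) or ((x of bolt1_mid in the frame of drawer_floor above 0.01 m and y of bolt1_mid in the frame of drawer_floor between -0.126 and 0.126 m and z of bolt1_mid in the frame of drawer_floor between 0.005 and 0.024 m) and (x of bolt3_mid in the frame of drawer_floor above 0.01 m and y of bolt3_mid in the frame of drawer_floor between -0.126 and 0.126 m and z of bolt3_mid in the frame of drawer_floor between 0.005 and 0.024 m) and (x of bolt4_mid in the frame of drawer_floor above 0.01 m and y of bolt4_mid in the frame of drawer_floor between -0.126 and 0.126 m and z of bolt4_mid in the frame of drawer_floor between 0.005 and 0.024 m)) or ((x of bolt1_mid in the frame of drawer_floor above 0.01 m and y of bolt1_mid in the frame of drawer_floor between -0.126 and 0.126 m and z of bolt1_mid in the frame of drawer_floor between 0.005 and 0.024 m) and (x of bolt3_mid in the frame of drawer_floor above 0.01 m and y of bolt3_mid in the frame of drawer_floor between -0.126 and 0.126 m and z of bolt3_mid in the frame of drawer_floor between 0.005 and 0.024 m) and (x of bolt5_mid in the frame of drawer_floor above 0.01 m and y of bolt5_mid in the frame of drawer_floor between -0.126 and 0.126 m and z of bolt5_mid in the frame of drawer_floor between 0.005 and 0.024 m)) or ((x of bolt1_mid in the frame of drawer_floor above 0.01 m and y of bolt1_mid in the frame of drawer_floor between -0.126 and 0.126 m and z of bolt1_mid in the frame of drawer_floor between 0.005 and 0.024 m) and (x of bolt4_mid in the frame of drawer_floor above 0.01 m and y of bolt4_mid in the frame of drawer_floor between -0.126 and 0.126 m and z of bolt4_mid in the frame of drawer_floor between 0.005 and 0.024 m) and (x of bolt5_mid in the frame of drawer_floor above 0.01 m and y of bolt5_mid in the frame of drawer_floor between -0.126 and 0.126 m and z of bolt5_mid in the frame of drawer_floor between 0.005 and 0.024 m)) or ((x of bolt2_mid in the frame of drawer_floor above 0.01 m and y of bolt2_mid in the frame of drawer_floor between -0.126 and 0.126 m and z of bolt2_mid in the frame of drawer_floor between 0.005 and 0.024 m) and (x of bolt3_mid in the frame of drawer_floor above 0.01 m and y of bolt3_mid in the frame of drawer_floor between -0.126 and 0.126 m and z of bolt3_mid in the frame of drawer_floor between 0.005 and 0.024 m) and (x of bolt4_mid in the frame of drawer_floor above 0.01 m and y of bolt4_mid in the frame of drawer_floor between -0.126 and 0.126 m and z of bolt4_mid in the frame of drawer_floor between 0.005 and 0.024 m)) or ((x of bolt2_mid in the frame of drawer_floor above 0.01 m and y of bolt2_mid in the frame of drawer_floor between -0.126 and 0.126 m and z of bolt2_mid in the frame of drawer_floor between 0.005 and 0.024 m) and (x of bolt3_mid in the frame of drawer_floor above 0.01 m and y of bolt3_mid in the frame of drawer_floor between -0.126 and 0.126 m and z of bolt3_mid in the frame of drawer_floor between 0.005 and 0.024 m) and (x of bolt5_mid in the frame of drawer_floor above 0.01 m and y of bolt5_mid in the frame of drawer_floor between -0.126 and 0.126 m and z of bolt5_mid in the frame of drawer_floor between 0.005 and 0.024 m)) or ((x of bolt2_mid in the frame of drawer_floor above 0.01 m and y of bolt2_mid in the frame of drawer_floor between -0.126 and 0.126 m and z of bolt2_mid in the frame of drawer_floor between 0.005 and 0.024 m) and (x of bolt4_mid in the frame of drawer_floor above 0.01 m and y of bolt4_mid in the frame of drawer_floor between -0.126 and 0.126 m and z of bolt4_mid in the frame of drawer_floor between 0.005 and 0.024 m) and (x of bolt5_mid in the frame of drawer_floor above 0.01 m and y of bolt5_mid in the frame of drawer_floor between -0.126 and 0.126 m and z of bolt5_mid in the frame of drawer_floor between 0.005 and 0.024 m)) or ((x of bolt3_mid in the frame of drawer_floor above 0.01 m and y of bolt3_mid in the frame of drawer_floor between -0.126 and 0.126 m and z of bolt3_mid in the frame of drawer_floor between 0.005 and 0.024 m) and (x of bolt4_mid in the frame of drawer_floor above 0.01 m and y of bolt4_mid in the frame of drawer_floor between -0.126 and 0.126 m and z of bolt4_mid in the frame of drawer_floor between 0.005 and 0.024 m) and (x of bolt5_mid in the frame of drawer_floor above 0.01 m and y of bolt5_mid in the frame of drawer_floor between -0.126 and 0.126 m and z of bolt5_mid in the frame of drawer_floor between 0.005 and 0.024 m)))), for 0.2 s.
5. the drawer is pushed shut, within 8 mm (value of joint drawer below 0.008 m), for 0.2 s.
At the end, for the whole second after the job is handed in: Drawer shut (within 8 mm). Exactly three bright bolts lie flat on its floor: shank middle 5 to 24 mm above the floor and between the drawer's walls. The other two lie within 40 mm of their starts. All bolts slower than 20 mm/s (value of joint drawer below 0.008 m and (((x of bolt1_mid in the frame of drawer_floor above 0.01 m and y of bolt1_mid in the frame of drawer_floor between -0.126 and 0.126 m and z of bolt1_mid in the frame of drawer_floor between 0.005 and 0.024 m) and (x of bolt2_mid in the frame of drawer_floor above 0.01 m and y of bolt2_mid in the frame of drawer_floor between -0.126 and 0.126 m and z of bolt2_mid in the frame of drawer_floor between 0.005 and 0.024 m) and (x of bolt3_mid in the frame of drawer_floor above 0.01 m and y of bolt3_mid in the frame of drawer_floor between -0.126 and 0.126 m and z of bolt3_mid in the frame of drawer_floor between 0.005 and 0.024 m) and distance of each of bolt4_mid, bolt5_mid from where it was at the start of the episode below 0.04 m) or ((x of bolt1_mid in the frame of drawer_floor above 0.01 m and y of bolt1_mid in the frame of drawer_floor between -0.126 and 0.126 m and z of bolt1_mid in the frame of drawer_floor between 0.005 and 0.024 m) and (x of bolt2_mid in the frame of drawer_floor above 0.01 m and y of bolt2_mid in the frame of drawer_floor between -0.126 and 0.126 m and z of bolt2_mid in the frame of drawer_floor between 0.005 and 0.024 m) and (x of bolt4_mid in the frame of drawer_floor above 0.01 m and y of bolt4_mid in the frame of drawer_floor between -0.126 and 0.126 m and z of bolt4_mid in the frame of drawer_floor between 0.005 and 0.024 m) and distance of each of bolt3_mid, bolt5_mid from where it was at the start of the episode below 0.04 m) or ((x of bolt1_mid in the frame of drawer_floor above 0.01 m and y of bolt1_mid in the frame of drawer_floor between -0.126 and 0.126 m and z of bolt1_mid in the frame of drawer_floor between 0.005 and 0.024 m) and (x of bolt2_mid in the frame of drawer_floor above 0.01 m and y of bolt2_mid in the frame of drawer_floor between -0.126 and 0.126 m and z of bolt2_mid in the frame of drawer_floor between 0.005 and 0.024 m) and (x of bolt5_mid in the frame of drawer_floor above 0.01 m and y of bolt5_mid in the frame of drawer_floor between -0.126 and 0.126 m and z of bolt5_mid in the frame of drawer_floor between 0.005 and 0.024 m) and distance of each of bolt3_mid, bolt4_mid from where it was at the start of the episode below 0.04 m) or ((x of bolt1_mid in the frame of drawer_floor above 0.01 m and y of bolt1_mid in the frame of drawer_floor between -0.126 and 0.126 m and z of bolt1_mid in the frame of drawer_floor between 0.005 and 0.024 m) and (x of bolt3_mid in the frame of drawer_floor above 0.01 m and y of bolt3_mid in the frame of drawer_floor between -0.126 and 0.126 m and z of bolt3_mid in the frame of drawer_floor between 0.005 and 0.024 m) and (x of bolt4_mid in the frame of drawer_floor above 0.01 m and y of bolt4_mid in the frame of drawer_floor between -0.126 and 0.126 m and z of bolt4_mid in the frame of drawer_floor between 0.005 and 0.024 m) and distance of each of bolt2_mid, bolt5_mid from where it was at the start of the episode below 0.04 m) or ((x of bolt1_mid in the frame of drawer_floor above 0.01 m and y of bolt1_mid in the frame of drawer_floor between -0.126 and 0.126 m and z of bolt1_mid in the frame of drawer_floor between 0.005 and 0.024 m) and (x of bolt3_mid in the frame of drawer_floor above 0.01 m and y of bolt3_mid in the frame of drawer_floor between -0.126 and 0.126 m and z of bolt3_mid in the frame of drawer_floor between 0.005 and 0.024 m) and (x of bolt5_mid in the frame of drawer_floor above 0.01 m and y of bolt5_mid in the frame of drawer_floor between -0.126 and 0.126 m and z of bolt5_mid in the frame of drawer_floor between 0.005 and 0.024 m) and distance of each of bolt2_mid, bolt4_mid from where it was at the start of the episode below 0.04 m) or ((x of bolt1_mid in the frame of drawer_floor above 0.01 m and y of bolt1_mid in the frame of drawer_floor between -0.126 and 0.126 m and z of bolt1_mid in the frame of drawer_floor between 0.005 and 0.024 m) and (x of bolt4_mid in the frame of drawer_floor above 0.01 m and y of bolt4_mid in the frame of drawer_floor between -0.126 and 0.126 m and z of bolt4_mid in the frame of drawer_floor between 0.005 and 0.024 m) and (x of bolt5_mid in the frame of drawer_floor above 0.01 m and y of bolt5_mid in the frame of drawer_floor between -0.126 and 0.126 m and z of bolt5_mid in the frame of drawer_floor between 0.005 and 0.024 m) and distance of each of bolt2_mid, bolt3_mid from where it was at the start of the episode below 0.04 m) or ((x of bolt2_mid in the frame of drawer_floor above 0.01 m and y of bolt2_mid in the frame of drawer_floor between -0.126 and 0.126 m and z of bolt2_mid in the frame of drawer_floor between 0.005 and 0.024 m) and (x of bolt3_mid in the frame of drawer_floor above 0.01 m and y of bolt3_mid in the frame of drawer_floor between -0.126 and 0.126 m and z of bolt3_mid in the frame of drawer_floor between 0.005 and 0.024 m) and (x of bolt4_mid in the frame of drawer_floor above 0.01 m and y of bolt4_mid in the frame of drawer_floor between -0.126 and 0.126 m and z of bolt4_mid in the frame of drawer_floor between 0.005 and 0.024 m) and distance of each of bolt1_mid, bolt5_mid from where it was at the start of the episode below 0.04 m) or ((x of bolt2_mid in the frame of drawer_floor above 0.01 m and y of bolt2_mid in the frame of drawer_floor between -0.126 and 0.126 m and z of bolt2_mid in the frame of drawer_floor between 0.005 and 0.024 m) and (x of bolt3_mid in the frame of drawer_floor above 0.01 m and y of bolt3_mid in the frame of drawer_floor between -0.126 and 0.126 m and z of bolt3_mid in the frame of drawer_floor between 0.005 and 0.024 m) and (x of bolt5_mid in the frame of drawer_floor above 0.01 m and y of bolt5_mid in the frame of drawer_floor between -0.126 and 0.126 m and z of bolt5_mid in the frame of drawer_floor between 0.005 and 0.024 m) and distance of each of bolt1_mid, bolt4_mid from where it was at the start of the episode below 0.04 m) or ((x of bolt2_mid in the frame of drawer_floor above 0.01 m and y of bolt2_mid in the frame of drawer_floor between -0.126 and 0.126 m and z of bolt2_mid in the frame of drawer_floor between 0.005 and 0.024 m) and (x of bolt4_mid in the frame of drawer_floor above 0.01 m and y of bolt4_mid in the frame of drawer_floor between -0.126 and 0.126 m and z of bolt4_mid in the frame of drawer_floor between 0.005 and 0.024 m) and (x of bolt5_mid in the frame of drawer_floor above 0.01 m and y of bolt5_mid in the frame of drawer_floor between -0.126 and 0.126 m and z of bolt5_mid in the frame of drawer_floor between 0.005 and 0.024 m) and distance of each of bolt1_mid, bolt3_mid from where it was at the start of the episode below 0.04 m) or ((x of bolt3_mid in the frame of drawer_floor above 0.01 m and y of bolt3_mid in the frame of drawer_floor between -0.126 and 0.126 m and z of bolt3_mid in the frame of drawer_floor between 0.005 and 0.024 m) and (x of bolt4_mid in the frame of drawer_floor above 0.01 m and y of bolt4_mid in the frame of drawer_floor between -0.126 and 0.126 m and z of bolt4_mid in the frame of drawer_floor between 0.005 and 0.024 m) and (x of bolt5_mid in the frame of drawer_floor above 0.01 m and y of bolt5_mid in the frame of drawer_floor between -0.126 and 0.126 m and z of bolt5_mid in the frame of drawer_floor between 0.005 and 0.024 m) and distance of each of bolt1_mid, bolt2_mid from where it was at the start of the episode below 0.04 m)) and linear speed of each of bolt1, bolt2, bolt3, bolt4, bolt5 below 0.02 m/s); the robot touches nothing.
It fails at once if the chisel is moved more than 30 mm (distance of chisel from where it was at the start of the episode above 0.03 m).
It fails at once if the black bolt is moved more than 30 mm (distance of black_bolt from where it was at the start of the episode above 0.03 m).
It also fails if it takes over 72 s, if anything falls off the work surface, if the arm or the gripper's body presses on something with over 40 N, if the wrist force passes 120 N, or if a joint passes its speed limit or range.

### The arm

A 6-joint arm with a two-finger parallel gripper is mounted at the origin on the work surface. World frame = base frame: x ahead of the robot, y to its left, z up, the work surface at z = 0. Lengths are in m, angles in degrees, forces in N, time in s.
With the tool pointing down it reaches from about 0.25 to 0.725 m from the base axis. Payload 9.7 kg.
Tool frame: the origin (TCP) lies on the centre line of the jaws, within the pads' length; the fingertips stand bot.nose_length ahead of it and the grasp point (between the pads) lies 11 mm behind it (bot.nose_length is the distance from the TCP to the fingertips, in m); z points along the fingers, y is the line along which they close (so a half turn about z gives the same grasp; the last joint's range is limited). The gripper opens to 85 mm and grips with 20 to 120 N. Pads are 22 mm wide; open, the fingers measure 114 mm over their backs; the gripper's body (76 mm by 85 mm) begins 54 mm behind the grasp point. The pads swing forward as they close: fully open they stand 13 mm farther back than shut.
Start: joints at [-69.099, 4.979, 10.078, 95.1, 0, 90], TCP at [0.196, -0.514, 0.239] pointing down, gripper open.
Joint ranges: [-179.16, 179.16], [-48.56, 103.87], [-65.8, 70.77], [-126.05, 130.52], [-82.76, 87.17], [-180, 180]. Speed limits (degrees/s): [127.2, 127.2, 147.25, 180, 180, 180].

### API

Orientations are given as [roll, pitch, yaw] about the fixed x, y, z axes, in that order (R = Rz(yaw) Ry(pitch) Rx(roll)).
In Python, from workcell import bot gives the robot as it stands. The module is installed in compiled form; this text tells all that it offers.
- The arm moves only by the shell command python3 -m inch 'ROWS' [OPENING] [FORCE]. ROWS is JSON, a list of rows, each a list of 4 numbers: the shift along the world's x, y, z in cm, then the turn about the world's z in degrees. A call has exactly 8 rows; each row is the pose to reach, as a shift and turn from the pose commanded when the call began; what a row does not reach only later rows make up. A row lasts 1/8 s, in which the tool goes at most 62.5 mm and 10.7 degrees, less where a joint would pass 70% of its speed; a pose out of reach is approached as far as the arm can. A call with a gripper value outside its range is refused whole. OPENING is the finger opening in cm, from 0 to 8.54, set as the call begins (- or left out, the last holds). The fingers move at their own pace and stop on an object; FORCE is the grip in N (left out, the last holds). Time passes only in rows, so rows that repeat a pose let the fingers close, or fill a call up. It gives the time, the measured TCP pose, the force, the opening and the grip force at its end, in the units of the state.
- bot.get_obs(): the state, without advancing time (a new reading comes with each control period).
- bot.camera(name): name is "scene" or "top"; returns a dict with "img" (400x640x3 uint8, red, green, blue), "fovy" (degrees; the focal length in pixels is half the picture's height over the tangent of half this angle, whatever the lens; pixels are square), "cx", "cy" (the principal point, pixels), "dist" ([k1, k2, p1, p2, k3] as OpenCV has them; the pictures are not rectified), "R" (3x3) and "t" (3): a world point X has camera coordinates R X + t. Camera axes: x right, y down, z forward; pixel columns grow to the right and rows downward; lengths in m; the calibration is good to about 2 mm. A picture is of the moment at which its call begins. There is no depth.
- bot.job_done(): hands the job in; it is judged then, once.
Trained networks look in a picture, given as the dict that the camera call returned (one of the last four; its "shot" number tells which), for a name from the list of things; names that differ only in an ending like _2 or _b are one class to them, and where a whole thing is asked for, a point or a joint stands for the part that bears it (a point fixed in the world has none). Each returns a list of dicts, best first, with "score" (0 to 1); they miss things now and then, are a little off and sometimes report something else, mostly with a low value. They report only what shows in the picture. A call takes as long as a camera call. They do not tell look-alikes from the thing itself.
- bot.find_in(thing, picture): "point" ([column, row] in pixels, amid what is visible of it).
- bot.landmark_of(thing, picture): "point" ([column, row] in pixels: a listed point, or the origin of a listed thing).
The state is a dict: "time": time; "q": joint angles; "qd": joint speeds; "joint_efforts": joint torques, N m; "ee_pos": TCP position; "tcp_rot": TCP orientation; "wrist_force": force on the tool from outside, world axes, zero at the start; "torque": the same for the moment, N m; "opening": finger opening in m; "grasp_force": force on a finger pad.
Only numpy, scipy, OpenCV 4.12 (cv2) and the standard library are available. Lean on these libraries where they do the work, as an engineer would, in place of code of your own. Each camera call takes 0.05 s, during which the arm holds its last target. There are 200 camera calls.

## Working session

There is one attempt and no reset: what is moved stays moved. The work goes in short steps, Python scripts to look and compute and a shell command to move; the robot and the scene stay as the last step left them, time stands still between calls to the robot, and variables do not carry over. Pictures are saved under pics/ and viewed, at most 10 in all, crops included, and the job is handed in when it is done.

```bash
mkdir -p pics; cat > h.py <<'E'
import numpy as np, cv2
from workcell import bot
def K(p):
    f=p["img"].shape[0]/2/np.tan(np.radians(p["fovy"])/2)
    return np.array([[f,0,p["cx"]],[0,f,p["cy"]],[0,0,1]])
def ray(p,uv,z):
    n=cv2.undistortPoints(np.array([[uv]],float),K(p),np.array(p["dist"],float))[0,0]
    R=np.array(p["R"]);t=np.array(p["t"]);c=-R.T@t;d=R.T@np.array([n[0],n[1],1])
    return c+d*(z-c[2])/d[2]
def proj(p,X):
    return cv2.projectPoints(np.array(X,float).reshape(-1,1,3),cv2.Rodrigues(np.array(p["R"]))[0],np.array(p["t"],float),K(p),np.array(p["dist"],float))[0][:,0]
def save(p,n,s=1): cv2.imwrite(n,cv2.resize(p["img"][:,:,::-1],None,fx=s,fy=s))
E
python3 - <<'E'
from h import *
o=bot.get_obs();print(o["ee_pos"],o["tcp_rot"],bot.nose_length,o["time"])
for c in("scene","top"):
    p=bot.camera(c);save(p,f"pics/{c}0.png",1.25)
    print(c,-np.array(p["R"]).T@np.array(p["t"]))
    for n,z in [("drawer_handle",.055),("drawer_floor",.018),("cabinet",0),("chisel",0),("black_bolt",0),("bolt1",0),("bolt1_mid",.015)]:
        for m in ("landmark_of",):
            for d in getattr(bot,m)(n,p)[:7]:
                print(n,round(d["score"],2),np.round(d["point"]),ray(p,d["point"],z).round(3))
E
```

```text
[ 0.19612386 -0.51361842  0.23858723] [-1.79924746e+02 -1.11352235e-03  2.08979262e+01] 0.008 0.0
scene [ 1.28816366 -0.01913521  0.72293829]
drawer_handle 0.82 [168. 261.] [ 0.576 -0.224  0.055]
drawer_floor 0.69 [328. 204.] [0.416 0.197 0.018]
cabinet 0.93 [167. 303.] [ 0.654 -0.234  0.   ]
black_bolt 0.74 [354. 245.] [ 0.573  0.226 -0.   ]
bolt1 0.89 [306. 214.] [0.42  0.132 0.   ]
bolt1 0.79 [331. 249.] [ 0.574  0.165 -0.   ]
bolt1 0.78 [370. 207.] [0.435 0.315 0.   ]
bolt1 0.78 [442. 213.] [0.512 0.502 0.   ]
bolt1 0.72 [328. 210.] [0.422 0.196 0.   ]
bolt1 0.58 [407. 239.] [0.586 0.366 0.   ]
bolt1 0.58 [377. 177.] [0.299 0.384 0.   ]
bolt1_mid 0.85 [325. 248.] [0.583 0.147 0.015]
top [0.41650052 0.14165648 1.15114233]
drawer_handle 0.78 [450. 167.] [ 0.593 -0.225  0.055]
drawer_floor 0.95 [447. 153.] [ 0.641 -0.229  0.018]
drawer_floor 0.68 [327. 223.] [0.425 0.12  0.018]
cabinet 0.69 [446. 148.] [ 0.657 -0.229  0.   ]
chisel 0.48 [448. 148.] [ 0.658 -0.237  0.   ]
black_bolt 0.91 [287. 174.] [0.568 0.241 0.   ]
black_bolt 0.65 [328. 223.] [0.426 0.117 0.   ]
bolt1 0.88 [298. 225.] [0.419 0.203 0.   ]
bolt1 0.87 [235. 263.] [0.304 0.384 0.   ]
bolt1 0.85 [318. 172.] [0.577 0.15  0.   ]
bolt1 0.71 [324. 222.] [0.428 0.128 0.   ]
bolt1 0.61 [259. 215.] [0.444 0.318 0.   ]
bolt1 0.59 [245. 167.] [0.586 0.365 0.   ]
bolt1 0.59 [203. 186.] [0.527 0.489 0.   ]
bolt1_mid 0.87 [318. 171.] [0.578 0.15  0.015]
```

View pics/scene0.png

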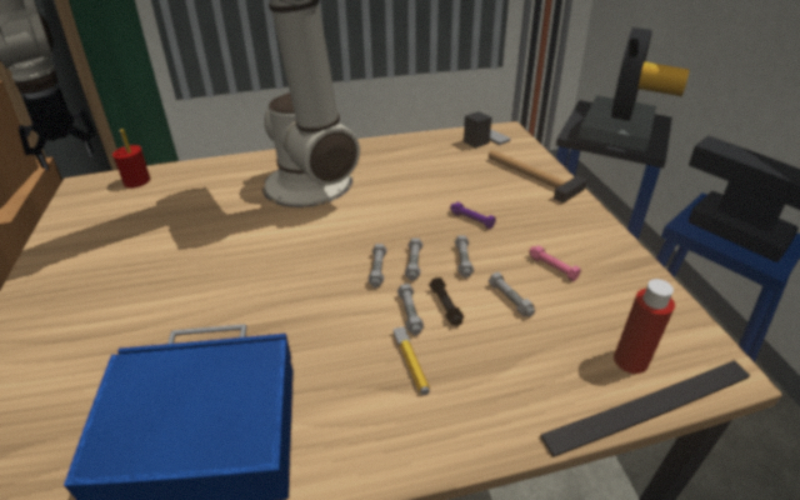

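View pics/top0.png

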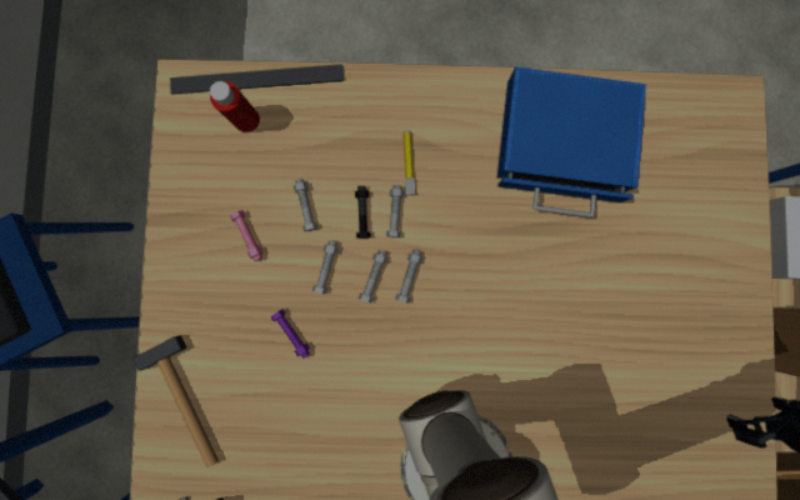

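The pictures show the cabinet at top-view (573,130) with its handle at (566,210), in the 1.25x frame. Five bright bolts lie at (410,275), (374,275), (326,266), (396,210) and (306,205). The black bolt is at (363,212) and the chisel at (408,160); pink and purple decoys are also there. I'll use the three near bolts. Next I measure yaw angles.

```bash
cat > seg.py <<'E'
from h import *
def bolts(p):
    hsv=cv2.cvtColor(p["img"],cv2.COLOR_RGB2HSV).astype(int)
    m=((hsv[...,1]<75)&(hsv[...,2]>60)).astype(np.uint8); m[:140]=0;m[255:]=0;m[:,:225]=0;m[:,360:]=0
    m=cv2.morphologyEx(m,cv2.MORPH_CLOSE,np.ones((3,3)))
    n,l,s,c=cv2.connectedComponentsWithStats(m)
    out=[]
    for i in range(1,n):
        if s[i,4]<80: continue
        v,u=np.where(l==i)
        P=np.array([ray(p,(a,b),.018)[:2] for a,b in zip(u,v)])
        ctr=P.mean(0);w,V=np.linalg.eigh(np.cov((P-ctr).T));a=V[:,1]*np.sign(V[0,1])
        q=(P-ctr)@a;mid=ctr+a*(q.max()+q.min())/2
        out.append((mid.round(4),np.degrees(np.arctan2(a[1],a[0])).round(1),round(np.ptp(q),3),np.ptp((P-ctr)@V[:,0]).round(3),s[i,4]))
    return out
E
python3 - <<'E'
from seg import *
p=bot.camera("top")
for b in bolts(p): print(*b)
hsv=cv2.cvtColor(p["img"],cv2.COLOR_RGB2HSV).astype(int)
m=((abs(hsv[...,0]-110)<12)&(hsv[...,1]>150)&(hsv[...,2]>40)).astype(np.uint8);m[:,:380]=0
v,u=np.where(m);print(cv2.boxPoints(cv2.minAreaRect(np.c_[u,v].astype(np.float32))))
def L(a,b,z):
    A=ray(p,np.array(a)/1.25,z);B=ray(p,np.array(b)/1.25,z);d=A-B;print(A.round(3),B.round(3),np.hypot(*d[:2]).round(3),np.degrees(np.arctan2(d[1],d[0]))-90)
L((514,68),(646,84),.085);L((537,208),(594,215),.055);L((500,183),(632,198),.076)
save({"img":p["img"][40:190,380:540]},"pics/cab.png",4)
E
```

```text
[0.5941 0.3675] 15.4 0.126 0.035 363
[0.5945 0.1493] -14.0 0.149 0.06 490
[0.4496 0.3124] -13.5 0.125 0.035 374
[0.4318 0.2014] -17.8 0.125 0.035 363
[0.4338 0.119 ] -15.9 0.124 0.035 368
[[395.8616   147.61055 ]
 [408.61746   53.004593]
 [646.00964   85.01253 ]
 [633.2538   179.61848 ]]
[ 0.906 -0.106  0.085] [ 0.878 -0.407  0.085] 0.302 -5.1972742749403125
[ 0.593 -0.166  0.055] [ 0.58  -0.296  0.055] 0.131 -5.502792321482545
[ 0.643 -0.077  0.076] [ 0.617 -0.374  0.076] 0.297 -4.948633913655613
```

View pics/cab.png

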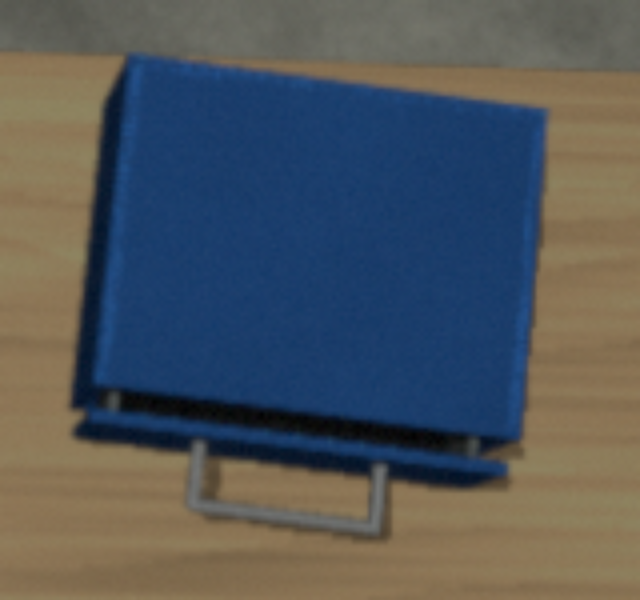

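The crop shows the drawer slightly ajar, with the handle bar midpoint at about (451,170) px. That is about (0.586, -0.230), and the cabinet yaw is about -5.2°. I'm moving above the handle now.

```bash
python3 -m inch '[[4,3,0,8],[9,6.5,0,16],[14,10,0,24],[19,14,0,32],[24,17.5,0,40],[29,21,0,48],[34,25,0,56],[39,28.4,0,64]]' 3.6 40
python3 -m inch '[[0,0,-3,0],[0,0,-6,0],[0,0,-8,0],[0,0,-9.5,0],[0,0,-9.5,0],[0,0,-9.5,0],[0,0,-9.5,0],[0,0,-9.5,0]]'
python3 - <<'E'
from h import *
p=bot.camera("top");save({"img":p["img"][90:230,360:520]},"pics/a.png",3)
q=bot.camera("scene");save({"img":q["img"][180:340,60:260]},"pics/b.png",3)
cv2.imwrite("pics/ab.png",np.hstack([cv2.resize(cv2.imread("pics/a.png"),(400,400)),cv2.resize(cv2.imread("pics/b.png"),(400,400))]))
for x in (p,q):
  for d in bot.landmark_of("drawer_handle",x)[:2]: print(d["score"],d["point"],ray(x,d["point"],.055).round(3))
E
```

```text
time: 1.85
ee_pos: [0.5877, -0.2282, 0.2396]
tcp_rot: [180.0, 0.0, 85.2]
wrist_force: [0.5, -1.3, 0.2]
opening: 0.0362
grasp_force: 0.0
time: 2.85
ee_pos: [0.5864, -0.2299, 0.1449]
tcp_rot: [179.9, 0.0, 84.9]
wrist_force: [0.5, -0.3, 0.2]
opening: 0.036
grasp_force: 0.0
0.78 [449.1, 169.3] [ 0.586 -0.221  0.055]
0.94 [166.8, 263.2] [ 0.584 -0.226  0.055]
```

View pics/ab.png

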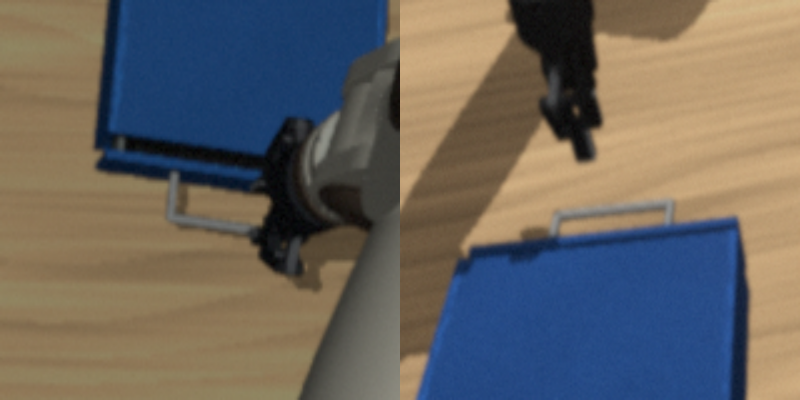

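The jaws line up over the bar, allowing for parallax. I'll go down, grip and pull.

```bash
python3 -m inch '[[0,0,-3,0],[0,0,-6,0],[0,0,-8,0],[0,0,-9.8,0],[0,0,-9.8,0],[0,0,-9.8,0],[0,0,-9.8,0],[0,0,-9.8,0]]'
python3 -m inch '[[0,0,0,0],[0,0,0,0],[0,0,0,0],[0,0,0,0],[0,0,0,0],[0,0,0,0],[0,0,0,0],[0,0,0,0]]' 0.5 40
```

```text
time: 4.05
ee_pos: [0.5866, -0.23, 0.0471]
tcp_rot: [179.9, 0.0, 84.9]
wrist_force: [-0.1, -0.4, 0.1]
opening: 0.036
grasp_force: 0.0
time: 5.05
ee_pos: [0.5864, -0.2299, 0.0466]
tcp_rot: [180.0, 0.0, 84.9]
wrist_force: [0.9, 0.8, 5.5]
opening: 0.0083
grasp_force: 39.2
```

```bash
python3 -m inch '[[-2,0.18,0,0],[-4,0.36,0,0],[-6,0.55,0,0],[-8,0.73,0,0],[-10,0.91,0,0],[-12,1.09,0,0],[-14,1.27,0,0],[-15,1.36,0,0]]'
python3 -m inch '[[-0.4,0.03,0,0],[-0.8,0.07,0,0],[-1.2,0.1,0,0],[-1.6,0.14,0,0],[-1.6,0.14,0,0],[-1.6,0.14,0,0],[-1.6,0.14,0,0],[-1.6,0.14,0,0]]'
```

```text
time: 6.05
ee_pos: [0.4361, -0.2144, 0.0465]
tcp_rot: [179.9, -0.2, 85.0]
wrist_force: [4.4, 12.7, 6.1]
opening: 0.0086
grasp_force: 41.2
time: 7.05
ee_pos: [0.4267, -0.2135, 0.0467]
tcp_rot: [179.2, -0.3, 85.1]
wrist_force: [39.4, 9.7, -15.4]
opening: 0.0085
grasp_force: 40.3
```

At the stop: 16 cm of travel, then 39 N. I'll release, lift, look and swing towards the first bolt.

```bash
python3 -m inch '[[0.4,-0.04,0,0],[0.4,-0.04,0,0],[0.4,-0.04,0,0],[0.4,-0.04,0,0],[0.4,-0.04,3,0],[0.4,-0.04,6,0],[0.4,-0.04,10,0],[0.4,-0.04,14,0]]' 3.6
python3 -m inch '[[0,3,0,-10],[0,7,0,-20],[0,11,0,-30],[0,15,0,-40],[0,19,0,-50],[0,24,0,-60],[0,29,0,-70],[0,33,0,-80]]' 5.5
python3 -m inch '[[0,0,0,-10],[0,0,0,-20],[0,0,0,-21],[0,0,0,-21],[0,0,0,-21],[0,0,0,-21],[0,0,0,-21],[0,0,0,-21]]'
python3 - <<'E'
from h import *
p=bot.camera("top");save(p,"pics/c.png",1.25)
q=bot.camera("scene");
for x in (p,q):
  for n,z in (("drawer_handle",.055),("drawer_floor",.018)):
    for d in bot.landmark_of(n,x)[:2]: print(n,d["score"],d["point"],ray(x,d["point"],z).round(3))
E
```

```text
time: 8.05
ee_pos: [0.4238, -0.2152, 0.1875]
tcp_rot: [-180.0, -0.0, 84.9]
wrist_force: [1.8, -0.5, -0.2]
opening: 0.0358
grasp_force: 0.0
time: 9.05
ee_pos: [0.43, 0.0747, 0.1864]
tcp_rot: [-178.1, 0.0, 8.6]
wrist_force: [-0.6, -0.9, -0.1]
opening: 0.055
grasp_force: 0.0
time: 10.05
ee_pos: [0.4139, -0.0395, 0.1863]
tcp_rot: [-175.5, 0.1, -8.4]
wrist_force: [0.1, 0.3, 0.0]
opening: 0.0551
grasp_force: 0.0
drawer_floor 0.83 [441.3, 207.3] [ 0.48  -0.211  0.018]
drawer_handle 0.63 [179.2, 217.9] [ 0.423 -0.203  0.055]
drawer_handle 0.38 [176.0, 242.4] [ 0.517 -0.207  0.055]
drawer_floor 0.67 [177.6, 245.2] [ 0.486 -0.213  0.018]
```

View pics/c.png

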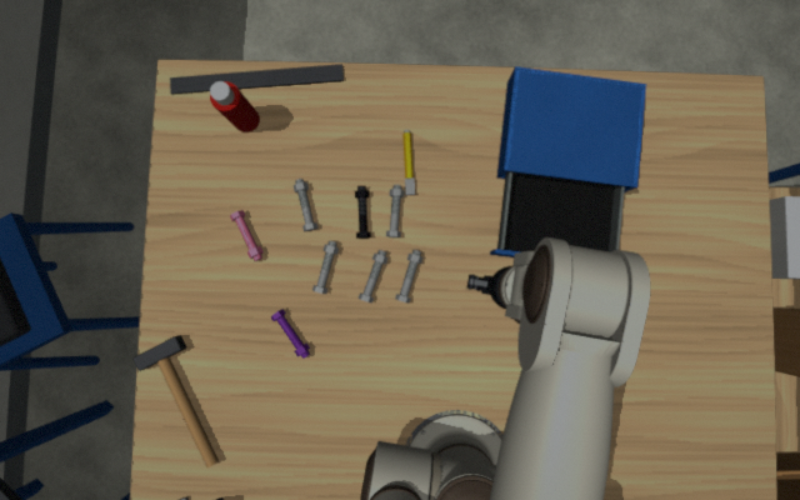

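The drawer is open and all bolts are still in place, but the arm is not where I commanded it. Checking the joints.

```bash
python3 - <<'E'
from h import *
o=bot.get_obs();print(np.round(o["q"],1),np.round(o["qd"],1),o["ee_pos"],o["tcp_rot"])
E
python3 -m inch '[[0,0,0,0],[0,0,0,0],[0,0,0,0],[0,0,0,0],[0,0,0,0],[0,0,0,0],[0,0,0,0],[0,0,0,0]]'
python3 - <<'E'
from h import *
o=bot.get_obs();print(np.round(o["q"],1),np.round(o["qd"],1),o["ee_pos"],o["tcp_rot"])
E
```

```text
[ -8.5 -14.1 -13.7  90.5   4.5 179.9] [-0.2  0.1  0.   0.  -0.   0. ] [ 0.41380838 -0.03982196  0.18633721] [-1.75458832e+02  1.43146632e-01 -8.46413865e+00]
time: 11.35
ee_pos: [0.4138, -0.0399, 0.1863]
tcp_rot: [-175.5, 0.1, -8.5]
wrist_force: [1.5, -1.0, 0.6]
opening: 0.0552
grasp_force: 0.0
[ -8.5 -14.1 -13.7  90.5   4.5 179.9] [ 0.   0.   0.1 -0.   0.   0. ] [ 0.41378483 -0.03988242  0.18632754] [-1.75460303e+02  1.42563527e-01 -8.47420579e+00]
```

Joint 6 is at its limit (q6 = q1 + 180 - yaw), so I have to use the half-turn grasp, at yaw of about 164°.

```bash
python3 -m inch '[[0,0,0,10],[0,0,0,20],[0,0,0,30],[0,0,0,40],[0,0,0,50],[0,0,0,60],[0,0,0,70],[0,0,0,80]]'
python3 -m inch '[[0,2,0,10],[0,4,0,20],[0,6,0,30],[0,8,0,40],[0,10,0,50],[0,12,0,60],[0,14,0,70],[0,15,0,80]]'
python3 -c "
from h import *
o=bot.get_obs();print(np.round(o['q'],1))"
```

```text
time: 12.35
ee_pos: [0.4138, -0.0399, 0.1863]
tcp_rot: [-175.5, 0.1, 71.9]
wrist_force: [-0.3, -0.5, -0.1]
opening: 0.055
grasp_force: 0.0
time: 13.35
ee_pos: [0.4137, 0.111, 0.1863]
tcp_rot: [-175.5, 0.1, 151.9]
wrist_force: [-0.5, 0.0, 0.2]
opening: 0.0551
grasp_force: 0.0
[17.1 -9.3 -9.8 92.7 -3.3 45.3]
```

```bash
python3 -m inch '[[2,0.9,-1,10],[2,0.9,-4,12.2],[2,0.9,-8,12.2],[2,0.9,-12,12.2],[2,0.9,-15,12.2],[2,0.9,-17.2,12.2],[2,0.9,-17.2,12.2],[2,0.9,-17.2,12.2]]' 5 60
python3 -m inch '[[0,0,0,0],[0,0,0,0],[0,0,0,0],[0,0,0,0],[0,0,0,0],[0,0,0,0],[0,0,2,0],[0,0,6,0]]' 1.0 60
python3 -m inch '[[0,0,6,0],[0,0,10,0],[0,0,10,0],[0,0,10,0],[0,0,10,0],[0,0,10,0],[0,0,10,0],[0,0,10,0]]'
```

```text
time: 14.35
ee_pos: [0.4342, 0.1193, 0.0153]
tcp_rot: [-175.5, 0.2, 163.7]
wrist_force: [0.5, -1.6, -0.5]
opening: 0.0504
grasp_force: 0.0
time: 15.35
ee_pos: [0.4325, 0.1187, 0.0735]
tcp_rot: [-175.3, -0.0, 163.7]
wrist_force: [1.3, 0.5, -4.3]
opening: 0.018
grasp_force: 59.5
time: 16.35
ee_pos: [0.4337, 0.1191, 0.1742]
tcp_rot: [-175.5, 0.1, 163.7]
wrist_force: [-0.3, -0.7, -4.0]
opening: 0.0176
grasp_force: 59.8
```

The bolt is held: 4 N of weight, 18 mm opening. I'll carry it to drawer slot y = -75 mm.

```bash
python3 -m inch '[[1,-3,0,1],[3,-8.5,0,3],[4.5,-14,0,5],[6,-20,0,7],[8,-26,0,9],[10,-32,0,11],[11.8,-38,0,11],[12.8,-41.7,0,11]]'
python3 -m inch '[[0,0,0,0],[0,0,-3,0],[0,0,-6,0],[0,0,-9,0],[0,0,-11.5,0],[0,0,-12.8,0],[0,0,-12.8,0],[0,0,-12.8,0]]'
```

```text
time: 17.35
ee_pos: [0.5619, -0.3007, 0.1736]
tcp_rot: [-175.5, 0.1, 174.6]
wrist_force: [-0.1, 0.6, -4.5]
opening: 0.0181
grasp_force: 59.7
time: 18.35
ee_pos: [0.5624, -0.298, 0.0477]
tcp_rot: [-175.4, 0.2, 174.7]
wrist_force: [0.2, 0.3, -3.7]
opening: 0.0177
grasp_force: 59.9
```

```bash
python3 - <<'E'
from h import *
o=bot.get_obs();print(o["ee_pos"],o["tcp_rot"])
p=bot.camera("top");q=bot.camera("scene")
a=cv2.resize(p["img"][120:240,380:540],(400,300));b=cv2.resize(q["img"][180:330,80:280],(400,300))
cv2.imwrite("pics/d.png",np.vstack([a,b])[:,:,::-1])
E
```

```text
[ 0.56237684 -0.29799679  0.04770194] [-175.42576743    0.23462058  174.74008648]
```

View pics/d.png

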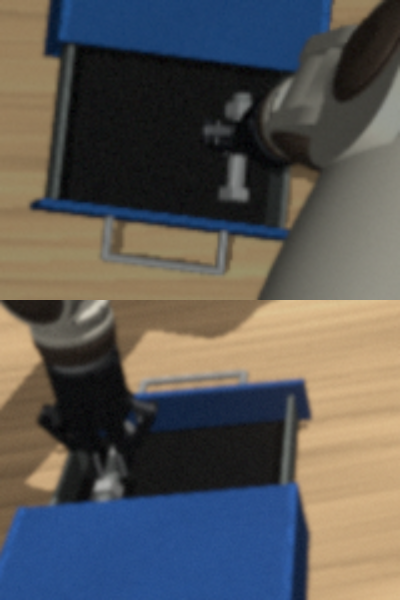

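The picture shows the bolt inside the drawer at the right, clear of the panel and the walls. I'll lower it, release it and lift.

```bash
python3 -m inch '[[0,0,-0.7,0],[0,0,-1.3,0],[0,0,-1.3,0],[0,0,-1.3,0],[0,0,-1.3,0],[0,0,-1.3,0],[0,0,-1.3,0],[0,0,-1.3,0]]'
python3 -m inch '[[0,0,0,0],[0,0,0,0],[0,0,0,0],[0,0,0,0],[0,0,2,0],[0,0,6,0],[0,0,10,0],[0,0,13,0]]' 3.4
```

```text
time: 19.45
ee_pos: [0.562, -0.298, 0.0336]
tcp_rot: [-175.4, 0.2, 174.7]
wrist_force: [2.7, -0.1, 1.2]
opening: 0.0175
grasp_force: 60.3
time: 20.45
ee_pos: [0.5621, -0.298, 0.1672]
tcp_rot: [-175.4, 0.3, 174.7]
wrist_force: [0.5, 0.4, -0.0]
opening: 0.034
grasp_force: 0.0
```

```bash
python3 -m inch '[[-1,4,0.5,-1],[-3,10,0.5,-3],[-4.5,16,0.5,-5],[-6,22,0.5,-7],[-8,28,0.5,-9],[-10,34,0.5,-11],[-11.8,40,0.5,-12.5],[-12.6,46,0.5,-12.5]]' 5
python3 -m inch '[[-0.4,3.9,0,0],[-0.4,3.9,0,0],[-0.4,3.9,-4,0],[-0.4,3.9,-8,0],[-0.4,3.9,-12,0],[-0.4,3.9,-12,0],[-0.4,3.9,-12,0],[-0.4,3.9,-12,0]]'
python3 - <<'E'
from seg import *
p=bot.camera("top")
for b in bolts(p): print(*b)
for d in bot.landmark_of("bolt1_mid",p)[:7]: print(d["score"],d["point"],ray(p,d["point"],.015).round(3),ray(p,d["point"],.033).round(3))
E
```

```text
time: 21.45
ee_pos: [0.435, 0.1639, 0.1705]
tcp_rot: [-175.6, 0.3, 162.2]
wrist_force: [1.2, 0.4, -0.0]
opening: 0.0501
grasp_force: 0.0
time: 22.45
ee_pos: [0.4329, 0.2014, 0.0505]
tcp_rot: [-175.6, 0.3, 162.2]
wrist_force: [0.9, -0.9, 0.7]
opening: 0.05
grasp_force: 0.0
[0.5941 0.3673] 15.4 0.126 0.035 369
[0.5946 0.1494] -14.1 0.149 0.06 489
[0.4231 0.2587] 44.3 0.308 0.229 5021
0.8 [318.9, 172.0] [0.574 0.147 0.015] [0.572 0.147 0.033]
```

Other bolts are unmoved. I'll descend, grip and lift.

```bash
python3 -m inch '[[-0.1,0,-1.5,0],[-0.1,0,-3,0],[-0.1,0,-3.5,0],[-0.1,0,-3.5,0],[-0.1,0,-3.5,0],[-0.1,0,-3.5,0],[-0.1,0,-3.5,0],[-0.1,0,-3.5,0]]'
python3 -m inch '[[0,0,0,0],[0,0,0,0],[0,0,0,0],[0,0,0,0],[0,0,0,0],[0,0,0,0],[0,0,2,0],[0,0,6,0]]' 1.0 60
python3 -m inch '[[0,0,10,0],[0.5,-3,14,1],[3,-8.5,16,3],[4.5,-14,16,5],[6,-20,16,7],[8,-26,16,9],[10,-32,16,11],[11.8,-38,16,12.5]]'
```

```text
time: 23.55
ee_pos: [0.4309, 0.2012, 0.0135]
tcp_rot: [-175.5, 0.2, 162.2]
wrist_force: [0.3, -1.1, -1.1]
opening: 0.05
grasp_force: 0.0
time: 24.55
ee_pos: [0.4291, 0.2002, 0.0714]
tcp_rot: [-175.2, -0.1, 162.2]
wrist_force: [0.6, -0.7, -4.3]
opening: 0.018
grasp_force: 59.2
time: 25.55
ee_pos: [0.5459, -0.172, 0.232]
tcp_rot: [-175.5, 0.0, 174.8]
wrist_force: [1.6, 1.5, -5.4]
opening: 0.018
grasp_force: 59.5
```

```bash
python3 -m inch '[[2.1,-4.3,0,0],[2.1,-4.3,-3,0],[2.1,-4.3,-7,0],[2.1,-4.3,-11,0],[2.1,-4.3,-15,0],[2.1,-4.3,-18,0],[2.1,-4.3,-18,0],[2.1,-4.3,-18,0]]'
```

```text
time: 26.55
ee_pos: [0.5673, -0.213, 0.0541]
tcp_rot: [-175.4, 0.2, 174.7]
wrist_force: [-0.1, -0.3, -3.9]
opening: 0.0179
grasp_force: 59.7
```

```bash
python3 -m inch '[[0.2,-0.7,0,0],[0.2,-0.7,-1,0],[0.2,-0.7,-2.1,0],[0.2,-0.7,-2.1,0],[0.2,-0.7,-2.1,0],[0.2,-0.7,-2.1,0],[0.2,-0.7,-2.1,0],[0.2,-0.7,-2.1,0]]'
python3 -m inch '[[0,0,0,0],[0,0,0,0],[0,0,0,0],[0,0,0,0],[0,0,2,0],[0,0,6,0],[0,0,10,0],[0,0,13,0]]' 3.4
python3 -m inch '[[-0.5,4,1,-1],[-2.5,10,1,-3],[-4,16,1,-5],[-5.5,22,1,-7],[-7,28,1,-8],[-8.5,34,1,-8],[-10,40,1,-8],[-11,46,1,-8]]' 5
```

```text
time: 27.55
ee_pos: [0.569, -0.2198, 0.0322]
tcp_rot: [-175.5, 0.1, 174.7]
wrist_force: [0.1, 0.6, -5.2]
opening: 0.0172
grasp_force: 60.0
time: 28.55
ee_pos: [0.5693, -0.2199, 0.1644]
tcp_rot: [-175.4, 0.2, 174.7]
wrist_force: [0.2, 0.1, -1.1]
opening: 0.0336
grasp_force: 0.0
time: 29.55
ee_pos: [0.4582, 0.2421, 0.1728]
tcp_rot: [-175.5, 0.2, 166.7]
wrist_force: [1.5, 1.1, -0.7]
opening: 0.0504
grasp_force: 0.0
```

```bash
python3 -m inch '[[-0.8,6.9,0,0],[-0.8,6.9,-4,0],[-0.8,6.9,-8,0],[-0.8,6.9,-12,0],[-0.8,6.9,-12,0],[-0.8,6.9,-12,0],[-0.8,6.9,-12,0],[-0.8,6.9,-12,0]]'
python3 - <<'E'
from h import *
p=bot.camera("top");save(p,"pics/e.png",1.25)
E
```

```text
time: 30.55
ee_pos: [0.4517, 0.3096, 0.0538]
tcp_rot: [-175.6, 0.2, 166.7]
wrist_force: [0.5, -0.5, 0.2]
opening: 0.0498
grasp_force: 0.0
```

View pics/e.png

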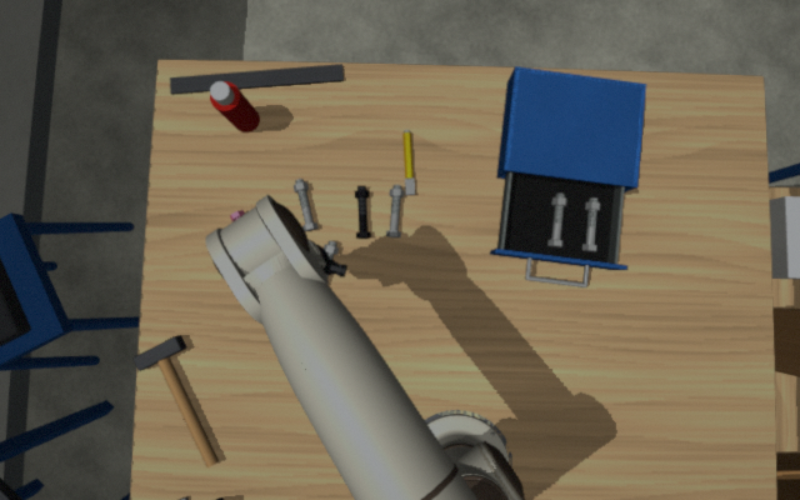

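Two bolts lie flat in the drawer at (558,220) and (592,224), with room at the left for the third (about 524,216). Taking bolt three.

```bash
python3 -m inch '[[-0.2,0.2,-1.5,0],[-0.2,0.2,-3,0],[-0.2,0.2,-3.8,0],[-0.2,0.2,-3.8,0],[-0.2,0.2,-3.8,0],[-0.2,0.2,-3.8,0],[-0.2,0.2,-3.8,0],[-0.2,0.2,-3.8,0]]'
python3 -m inch '[[0,0,0,0],[0,0,0,0],[0,0,0,0],[0,0,0,0],[0,0,0,0],[0,0,0,0],[0,0,2,0],[0,0,6,0]]' 1.0 60
python3 -m inch '[[0,0,10,0],[0.5,-3,14,1],[2.5,-8.5,16,2],[4,-14,16,4],[6,-20,16,6],[8,-26,16,8],[9.5,-32,16,8],[10.5,-38,16,8]]'
python3 -m inch '[[1,-3,0,0],[1.5,-7.3,0,0],[1.5,-7.3,-1,0],[1.5,-7.3,-1,0],[1.5,-7.3,-1,0],[1.5,-7.3,-1,0],[1.5,-7.3,-1,0],[1.5,-7.3,-1,0]]'
```

```text
time: 31.6
ee_pos: [0.4491, 0.3112, 0.0145]
tcp_rot: [-175.5, 0.2, 166.7]
wrist_force: [-0.9, 0.5, 0.2]
opening: 0.0501
grasp_force: 0.0
time: 32.6
ee_pos: [0.4477, 0.3101, 0.0724]
tcp_rot: [-175.2, -0.0, 166.7]
wrist_force: [0.3, 0.7, -2.7]
opening: 0.0176
grasp_force: 59.3
time: 33.6
ee_pos: [0.5529, -0.0648, 0.2331]
tcp_rot: [-175.5, 0.0, 174.7]
wrist_force: [0.3, 0.5, -2.7]
opening: 0.0175
grasp_force: 59.5
time: 34.6
ee_pos: [0.568, -0.1354, 0.2245]
tcp_rot: [-175.5, 0.2, 174.8]
wrist_force: [0.0, -0.3, -3.8]
opening: 0.0178
grasp_force: 59.6
```

```bash
python3 -m inch '[[0.7,-1.3,-3,0],[0.7,-1.3,-7,0],[0.7,-1.3,-11,0],[0.7,-1.3,-14,0],[0.7,-1.3,-17,0],[0.7,-1.3,-18.2,0],[0.7,-1.3,-19.1,0],[0.7,-1.3,-19.1,0]]'
python3 -m inch '[[0,0,0,0],[0,0,0,0],[0,0,0,0],[0,0,0,0],[0,0,0,0],[0,0,2,0],[0,0,6,0],[0,0,12,0]]' 3.4
python3 -c "
from h import *
o=bot.get_obs();print(np.round(o['q'],1))"
```

```text
time: 35.6
ee_pos: [0.5752, -0.1487, 0.0338]
tcp_rot: [-175.5, 0.2, 174.7]
wrist_force: [0.7, 0.2, -3.0]
opening: 0.0176
grasp_force: 59.8
time: 36.6
ee_pos: [0.5739, -0.1484, 0.1529]
tcp_rot: [-175.5, -0.0, 174.7]
wrist_force: [0.5, -0.2, 0.4]
opening: 0.0339
grasp_force: 0.0
[-12.4   9.4   5.3  85.4  -4.5  -7.2]
```

All three bolts are in. I'll look briefly, then go in front of the handle and push it shut.

```bash
python3 -m inch '[[-4,-1.2,0,0],[-9,-2.5,0,0],[-14,-4,0,0],[-18.9,-5.7,0,0],[-18.9,-5.7,0,0],[-18.9,-5.7,-3,0],[-18.9,-5.7,-7,0],[-18.9,-5.7,-10.8,0]]' 3.4
python3 - <<'E'
from h import *
p=bot.camera("top");q=bot.camera("scene")
a=cv2.resize(p["img"][120:240,380:540],(400,300));b=cv2.resize(q["img"][150:300,80:280],(400,300))
cv2.imwrite("pics/f.png",np.vstack([a,b])[:,:,::-1])
E
```

```text
time: 37.6
ee_pos: [0.3866, -0.2055, 0.0443]
tcp_rot: [-175.5, 0.2, 174.7]
wrist_force: [0.4, -0.0, -0.9]
opening: 0.0338
grasp_force: 0.0
```

View pics/f.png

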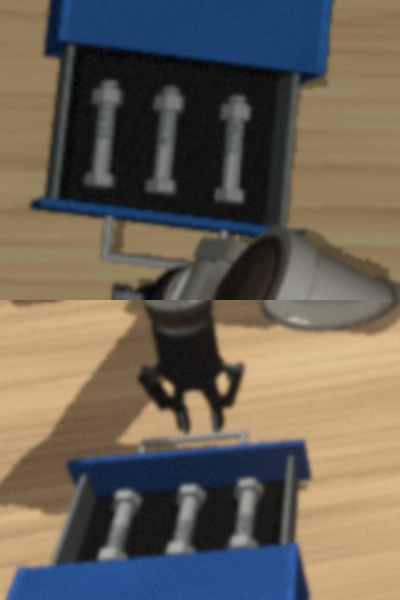

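All three bolts lie flat and apart, and the fingers stand in front of the bar's middle. Pushing.

```bash
python3 -m inch '[[1,-0.1,0,0],[2.5,-0.23,0,0],[4.5,-0.4,0,0],[6.5,-0.6,0,0],[8.5,-0.77,0,0],[10.5,-0.95,0,0],[12.5,-1.14,0,0],[14.5,-1.3,0,0]]'
python3 -m inch '[[2,-0.18,0,0],[3.5,-0.32,0,0],[4.5,-0.41,0,0],[5,-0.45,0,0],[5.3,-0.48,0,0],[5.3,-0.48,0,0],[5.3,-0.48,0,0],[5.3,-0.48,0,0]]'
```

```text
time: 38.7
ee_pos: [0.5326, -0.2193, 0.0465]
tcp_rot: [-175.4, 0.2, 174.7]
wrist_force: [-5.2, -2.6, 2.3]
opening: 0.0336
grasp_force: 2.2
time: 39.7
ee_pos: [0.5839, -0.2234, 0.0454]
tcp_rot: [-175.5, 0.2, 174.7]
wrist_force: [0.7, -0.6, -0.4]
opening: 0.0343
grasp_force: 0.0
```

```bash
python3 -m inch '[[0.2,0,0,0],[0.4,-0.04,0,0],[0.6,-0.05,0,0],[0.8,-0.07,0,0],[1,-0.09,0,0],[1,-0.09,0,0],[1,-0.09,0,0],[1,-0.09,0,0]]'
```

```text
time: 40.7
ee_pos: [0.5866, -0.2237, 0.0451]
tcp_rot: [-175.5, -0.7, 174.6]
wrist_force: [-42.1, 6.8, 22.1]
opening: 0.0341
grasp_force: 21.3
```

It pressed against the stop exactly where the shut position was predicted. I'll back off, lift and check.

```bash
python3 -m inch '[[-1,0.1,0,0],[-3,0.3,0,0],[-6,0.6,0,0],[-9,0.8,2,0],[-12,1.1,6,0],[-15,1.3,10,0],[-18,0.5,12,0],[-20,0,14,0]]'
python3 -m inch '[[0,0,0,0],[0,0,0,0],[0,0,0,0],[0,0,0,0],[0,0,0,0],[0,0,0,0],[0,0,0,0],[0,0,0,0]]'
python3 - <<'E'
from seg import *
p=bot.camera("top");save(p,"pics/g.png",1.25)
for b in bolts(p): print(*b)
E
```

```text
time: 41.7
ee_pos: [0.3933, -0.2246, 0.1867]
tcp_rot: [-175.4, 0.3, 174.7]
wrist_force: [1.2, -0.2, 0.0]
opening: 0.0338
grasp_force: 0.0
time: 42.7
ee_pos: [0.394, -0.2244, 0.1854]
tcp_rot: [-175.5, 0.2, 174.7]
wrist_force: [0.0, 0.3, 0.1]
opening: 0.0339
grasp_force: 0.0
[0.5941 0.3674] 15.7 0.126 0.035 362
[0.5946 0.1494] -14.3 0.151 0.058 487
```

View pics/g.png

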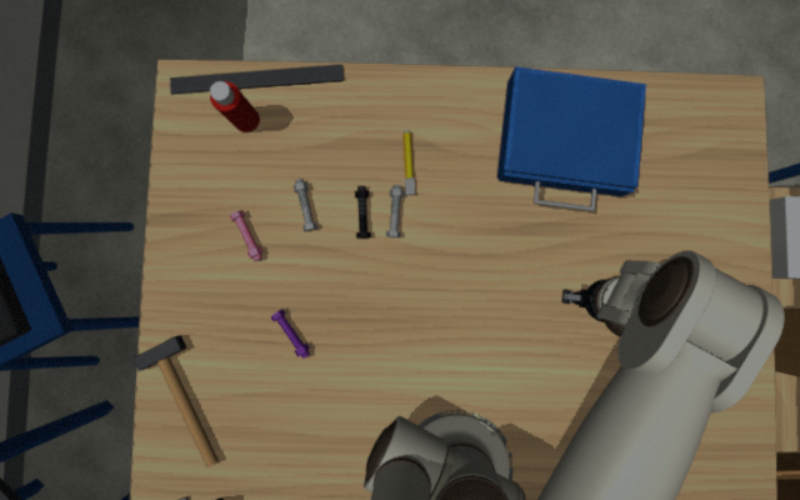

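The drawer is shut with no gap (handle at 566,207), the other items haven't moved, and the arm is clear.

```bash
python3 -c "
from workcell import bot
print(bot.job_done())"
```

```text
the job is handed in; nothing more can be done
None
```

The job is handed in at about 43 s of the 72 s: three bright bolts lie flat in the shut drawer, the last picture shows the other two bolts, the black bolt and the chisel where they started, and no verdict came back.

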